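# Plug two turbocharger inlets for transit

### The arm

A 7-joint arm with a two-finger parallel gripper is mounted at the origin on the work surface. World frame = base frame: x ahead of the robot, y to its left, z up, the work surface at z = 0. Lengths are in m, angles in rad, forces in N, time in s.
With the tool pointing down it reaches from about 0.4 to 0.925 m from the base axis. Payload 5.6 kg.
Tool frame: the origin (TCP) lies on the centre line of the jaws, within the pads' length; the fingertips stand 8 mm ahead of it and the grasp point (between the pads) lies 11 mm behind it (robot.finger_overhang is the distance from the TCP to the fingertips, in m); z points along the fingers, x is the direction in which the jaws open and shut, and the axes are right-handed (so a half turn about z gives the same grasp; the last joint's range is limited). The gripper opens to 85 mm and grips with 20 to 120 N. Pads are 22 mm wide; open, the fingers measure 114 mm over their backs; the gripper's body (76 mm by 85 mm) begins 54 mm behind the grasp point. The pads swing forward as they close: fully open they stand 13 mm farther back than shut.
Start: joints at [1.193, 0.468, -0.012, 1.603, 0.006, 1.071, -0.056], TCP at [0.214, -0.614, 0.239] pointing down, gripper open.
Joint ranges: [-2.53, 2.53], [-0.31, 2.02], [-1.57, 1.55], [0.28, 2.44], [-1.29, 4.43], [0.15, 1.84], [-2.92, 2.92]. Speed limits (rad/s): [2.57, 2.57, 3.14, 3.14, 3.14, 3.14, 3.14].

### API

Orientations are given as a unit quaternion [w, x, y, z].
In Python, from plant import robot, grab_frame, camera_params gives the robot as it stands. The module is installed in compiled form; this text tells all that it offers.
- The arm moves only by the tool arm_command, never from a script. Its argument "steps" is text: rows parted by semicolons, each of 7 numbers parted by spaces: the shift along the tool's x, y, z in cm, then the turn, a rotation vector about the tool's x, y, z in rad, then the finger opening in cm, from 0 to 8.54. A call has 1 to 12 rows; each row shifts and turns the commanded pose from where the row before left it, along the tool's axes as they then stand; what a row does not reach is not made up. A row lasts 1/10 s, in which the tool goes at most 50 mm and 8.59 degrees, less where a joint would pass 70% of its speed; a pose out of reach is approached as far as the arm can. A call is refused whole if a number of a shift passes 5 or a number of a turn 0.15, either way. A call with a gripper value outside its range is refused whole. The fingers move at their own pace and stop on an object; "newtons" is the grip in N (left out, the last holds). Time passes only in rows, so rows that do not move let the fingers close. It gives the time, the measured TCP pose, the force and the opening at its end, in the units of the state.
- robot.state(): the state, without advancing time (a new reading comes with each control period).
- grab_frame(name): name is "scene" or "top"; returns (picture, depth): 384x512x3 uint8, red, green, blue; 384x512 float32, m along the optical axis (not along the pixel's ray), 0 where there is no reading.
- camera_params(name): a dict with "intrinsics" (3x3 intrinsics, pixels), "distortion" ([k1, k2, p1, p2, k3] as OpenCV has them; the pictures are not rectified), "cam_to_world" (4x4, takes a point from camera to world coordinates). Camera axes: x right, y down, z forward; pixel columns grow to the right and rows downward; lengths in m; the calibration is good to about 2 mm. A picture is of the moment at which its call begins. camera_params takes no time and is no camera call.
- robot.hand_in(): hands the job in, once; it reports no verdict.
The state is a dict: "time_s": time; "q": joint angles; "joint_vel": joint speeds; "effort": joint torques, N m; "ee_pos": TCP position; "tcp_rot": TCP orientation; "contact_force": force on the tool from outside, world axes, zero at the start; "ft_torque": the same for the moment, N m; "opening": opening from 0.0 (shut) to 1.0 (fully open).
Only numpy, scipy, OpenCV 4.12 (cv2) and the standard library are available. Lean on these libraries where they do the work, as an engineer would, in place of code of your own. Each camera call takes 0.05 s, during which the arm holds its last target.

### The job

Close the air inlets of the two turbocharger housings in front of you with the two blue transit plugs, so that no dirt gets in. The plugs and inlets differ slightly in size: put each plug nose down into the inlet it fits, the smaller plug in the smaller inlet and the larger in the larger, fully home with its flange lying flat on the rim, and let go.

Things in the scene. Friction and masses are not known exactly. Their poses are not given: they have to be found in the camera images.
- plug_small_mid (a point): Centre (half-way up) of the smaller blue plastic plug, loose, standing upright on the bench; 70 mm high, round, z up. From the foot up: nose tapering from 28 mm diameter to 44 mm at 14 mm height, straight 44 mm part to 24 mm, flange 66 mm across from 24 to 30 mm, grip knob 28 mm across from 30 to 70 mm. This point is 35 mm above the foot, 11 mm above the flange's underside. Grip the knob, any yaw.
- plug_large_mid (a point): Centre (half-way up) of the larger blue plastic plug, loose, standing upright on the bench; 70 mm high, round, z up. From the foot up: nose tapering from 36 mm diameter to 56 mm at 14 mm height, straight 56 mm part to 24 mm, flange 78 mm across from 24 to 30 mm, grip knob 28 mm across from 30 to 70 mm. This point is 35 mm above the foot, 11 mm above the flange's underside. Grip the knob, any yaw.
- inlet_small (a point): Centre of the rim of the smaller upward-facing air inlet, 90 mm above the bench; z up. The inlet is an open neck, bore 50 mm, outside 60 mm, 44 mm deep, on a grey snail-shaped aluminium housing about 140 mm across, fixed to the bench, its outlet pipe pointing roughly away from the robot. The smaller plug goes in nose down until its flange lies on this rim.
- inlet_large (a point): Centre of the rim of the larger upward-facing air inlet, 90 mm above the bench; z up. The inlet is an open neck, bore 62 mm, outside 72 mm, 44 mm deep, on a grey snail-shaped aluminium housing about 140 mm across, fixed to the bench, its outlet pipe pointing roughly away from the robot. The larger plug goes in nose down until its flange lies on this rim.

How it is judged:
At the end, for the whole second after the job is handed in: The smaller plug sits in the smaller inlet and the larger plug in the larger inlet: each plug's centre within 10 mm of the inlet's axis, 5 to 16 mm above the rim (11 mm when the flange lies on it), and upright within 10 degrees (horizontal distance between plug_small_mid and inlet_small below 0.01 m and z of plug_small_mid in the frame of inlet_small between 0.005 and 0.016 m and angle between each of plug_small_mid, plug_large_mid's own z axis and vertical below 0.17 rad and horizontal distance between plug_large_mid and inlet_large below 0.01 m and z of plug_large_mid in the frame of inlet_large between 0.005 and 0.016 m); the robot touches nothing.
It also fails if it takes over 59 s, if anything falls off the work surface, if the arm or the gripper's body presses on something with over 40 N, if the wrist force passes 120 N, or if a joint passes its speed limit or range.

## Working session

There is one attempt and no reset: what is moved stays moved. The work goes in short steps, Python scripts to look and compute and a tool call to move; the robot and the scene stay as the last step left them, time stands still between calls to the robot, and variables do not carry over. Pictures are saved under pics/ and viewed, and the job is handed in when it is done.

Besides the shell and the picture viewer there is one more tool, called after "Call:" as a command line: name --argument value ..., lists and objects as JSON in quotes. arm_command: Moves the arm, as the interface text tells. Its arguments: {"type":"object","properties":{"steps":{"type":"string"},"newtons":{"type":"number"}},"required":["steps"]}

```bash
mkdir -p pics; python3 - <<'E'
from plant import robot, grab_frame, camera_params
import cv2, numpy as np
s=robot.state(); print({k:np.round(v,3) for k,v in s.items()})
for n in("scene","top"):
    im,d=grab_frame(n); np.savez(f"{n}0.npz",im=im,d=d)
    cv2.imwrite(f"pics/{n}0.png",im[:,:,::-1])
    p=camera_params(n); print(n,np.round(p["intrinsics"],1).tolist(),np.round(p["distortion"],3),np.round(p["cam_to_world"],3).tolist())
E
```

```text
{'time_s': np.float64(0.0), 'q': array([ 1.193,  0.468, -0.012,  1.604,  0.006,  1.071, -0.056]), 'joint_vel': array([ 0.   ,  0.002,  0.002,  0.   ,  0.   , -0.002, -0.   ]), 'effort': array([-1.0000e-03, -5.3238e+01,  2.1000e-02, -2.5131e+01,  1.1000e-02,
        8.0000e-03, -0.0000e+00]), 'ee_pos': array([ 0.213, -0.613,  0.238]), 'tcp_rot': array([-0.   ,  0.815, -0.579, -0.001]), 'contact_force': array([ 0.224, -0.645,  0.501]), 'ft_torque': array([-0.001,  0.029, -0.016]), 'opening': np.float64(1.001)}
scene [[495.8, 0.0, 259.3], [0.0, 495.8, 197.4], [0.0, 0.0, 1.0]] [-0.213  0.     0.     0.     0.   ] [[-0.261, 0.651, -0.713, 1.328], [0.965, 0.169, -0.199, 0.234], [-0.01, -0.74, -0.672, 0.831], [0.0, 0.0, 0.0, 1.0]]
top [[360.6, 0.0, 253.2], [0.0, 360.6, 190.6], [0.0, 0.0, 1.0]] [-0.038  0.     0.     0.     0.   ] [[-0.023, -0.991, 0.133, 0.467], [-0.999, 0.026, 0.021, -0.002], [-0.025, -0.132, -0.991, 0.842], [0.0, 0.0, 0.0, 1.0]]
```

View pics/scene0.png

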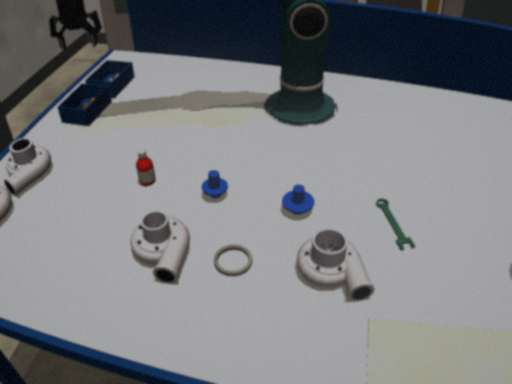

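View pics/top0.png

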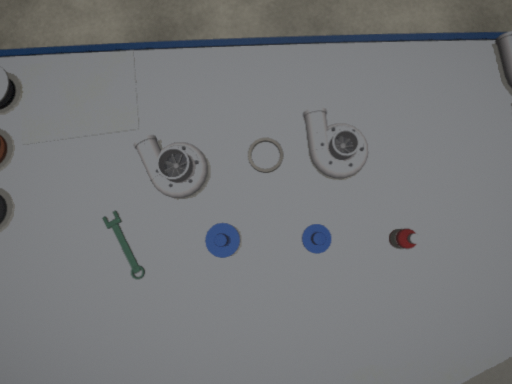

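The scene picture shows both plugs, at about (214,187) for the smaller and (298,202) for the larger. The inlets are at (155,225) and (329,247). In the top picture the plugs are at (317,239) small and (222,240) large, and the rims are at (345,143) small and (174,163) large. Next I'll measure them.

```bash
cat > h.py <<'E'
import cv2, numpy as np
from plant import camera_params
def ray(n,uv,z):
    p=camera_params(n); T=p["cam_to_world"]
    x=cv2.undistortPoints(np.array(uv,float).reshape(-1,1,2),p["intrinsics"],p["distortion"]).reshape(-1,2)
    d=np.c_[x,np.ones(len(x))]@T[:3,:3].T; o=T[:3,3]
    return o+d*((z-o[2])/d[:,2])[:,None]
def cloud(n,d):
    p=camera_params(n); T=p["cam_to_world"]; h,w=d.shape
    uv=np.stack(np.meshgrid(np.arange(w),np.arange(h)),-1).reshape(-1,1,2).astype(float)
    x=cv2.undistortPoints(uv,p["intrinsics"],p["distortion"]).reshape(-1,2)
    P=np.c_[x,np.ones(len(x))]*d.reshape(-1,1)@T[:3,:3].T+T[:3,3]
    P[d.reshape(-1)==0]=np.nan
    return P.reshape(h,w,3)
def circ(P):
    c,r=cv2.minEnclosingCircle(P[:,:2].astype(np.float32)*1000); 
    A=np.c_[2*P[:,:2],np.ones(len(P))]; s=np.linalg.lstsq(A,(P[:,:2]**2).sum(1),rcond=None)[0]
    return np.round(s[:2],4), round(float(np.sqrt(s[2]+s[:2]@s[:2])),4), np.round(np.r_[c,r]/1000,4)
E
python3 - <<'E'
from h import *
for n in("top","scene"):
    f=np.load(n+"0.npz"); im,d=f["im"],f["d"]; W=cloud(n,d)
    hsv=cv2.cvtColor(im,cv2.COLOR_RGB2HSV)
    m=cv2.inRange(hsv,(105,120,60),(130,255,255))
    cs,_=cv2.findContours(m,cv2.RETR_EXTERNAL,cv2.CHAIN_APPROX_NONE)
    for c in cs:
        if cv2.contourArea(c)<150: continue
        (u,v),_=cv2.minEnclosingCircle(c)
        if not(150<v<280): continue
        P=ray(n,c.reshape(-1,2),0.027)
        mm=np.zeros_like(m); cv2.drawContours(mm,[c],-1,1,-1)
        Q=W[(mm>0)]; t=Q[(Q[:,2]>.064)&(Q[:,2]<.076)]; fl=Q[(Q[:,2]>.02)&(Q[:,2]<.04)]
        print(n,"plug",(round(u),round(v)),"flange ray circ",circ(P),"knob depth",len(t),np.round(t.mean(0),4) if len(t) else 0,"fl",np.round(fl.mean(0),4))
    z=W[:,:,2]
    r=((z>.083)&(z<.097)&(abs(W[:,:,1])<.45)&(W[:,:,0]>.3)&(W[:,:,0]<.9)).astype(np.uint8)
    k,L,st,ce=cv2.connectedComponentsWithStats(r)
    for i in range(1,k):
        if st[i,4]<15: continue
        Q=W[L==i]; print(n,"rim",ce[i].round(),len(Q),circ(Q),Q[:,2].mean().round(4))
E
python3 - <<'E'
import cv2,numpy as np
a=cv2.imread('pics/top0.png');b=cv2.imread('pics/scene0.png')
f=lambda i,u,v:cv2.resize(i[v-30:v+30,u-40:u+40],None,fx=5,fy=5,interpolation=cv2.INTER_CUBIC)
cv2.imwrite('pics/crop0.png',np.vstack([np.hstack([f(a,174,163),f(a,345,143)]),np.hstack([f(b,329,247),f(b,155,225)])]))
E
```

```text
top plug (316, 238) flange ray circ (array([ 0.465 , -0.1234]), 0.0304, array([ 0.465 , -0.1235,  0.0315])) knob depth 135 [ 0.4653 -0.1235  0.0696] fl [ 0.4648 -0.1211  0.0301]
top plug (222, 240) flange ray circ (array([0.4666, 0.0879]), 0.0364, array([0.4668, 0.0879, 0.0375])) knob depth 134 [0.4667 0.0866 0.0699] fl [0.4664 0.087  0.03  ]
top rim [345. 142.] 227 (array([ 0.668 , -0.1848]), 0.0275, array([ 0.6685, -0.1849,  0.0303])) 0.0889
top rim [173. 163.] 266 (array([0.6329, 0.1851]), 0.0334, array([0.6332, 0.1857, 0.0362])) 0.0888
top rim [409. 239.] 23 (array([ 0.4597, -0.312 ]), 0.01, array([ 0.4598, -0.3078,  0.0093])) 0.0908
scene plug (298, 200) flange ray circ (array([0.4585, 0.0866]), 0.0402, array([0.4549, 0.084 , 0.0492])) knob depth 81 [0.4709 0.0888 0.0702] fl [0.4759 0.0894 0.0317]
scene plug (214, 183) flange ray circ (array([ 0.4539, -0.1279]), 0.0368, array([ 0.4531, -0.1308,  0.0493])) knob depth 68 [ 0.4697 -0.1209  0.0704] fl [ 0.4742 -0.1194  0.0316]
scene rim [142. 156.] 32 (array([ 0.4634, -0.3118]), 0.0079, array([ 0.4645, -0.3112,  0.0097])) 0.0908
scene rim [154. 221.] 251 (array([ 0.6699, -0.1846]), 0.0279, array([ 0.6695, -0.1864,  0.0323])) 0.0888
scene rim [329. 242.] 310 (array([0.635 , 0.1867]), 0.033, array([0.634 , 0.187 , 0.0368])) 0.0889
```

View pics/crop0.png

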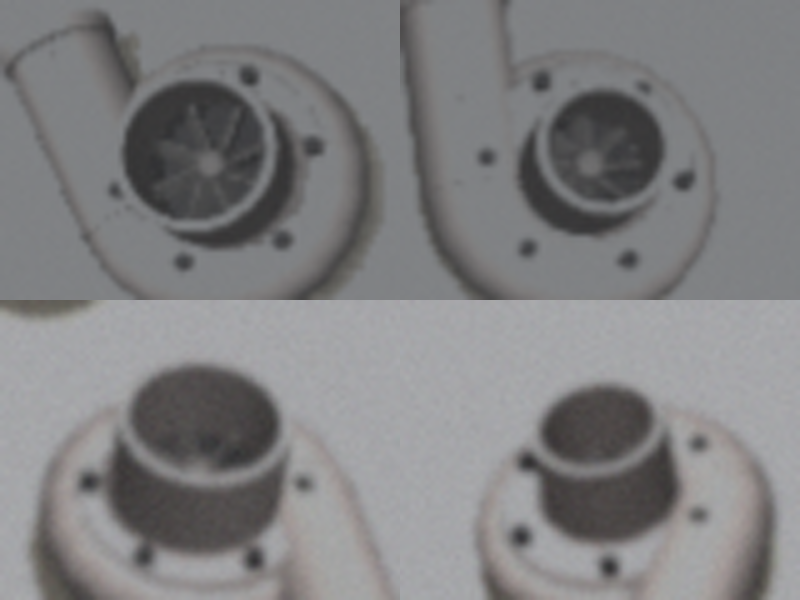

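The rims fit: outer radii are 30.3 and 36.2 mm where 30 and 36 mm are expected, and z is 0.089 m where 0.090 m is expected. The plug flange radii are 31.5 and 37.5 mm against 33 and 39 mm, and the knob tops are at 0.070 m. The crops confirm which inlet is larger. Averaged over both views:

| Item | x (m) | y (m) |
|---|---|---|
| Small plug | 0.467 | -0.1225 |
| Large plug | 0.468 | 0.0875 |
| Small inlet | 0.669 | -0.185 |
| Large inlet | 0.634 | 0.186 |

```bash
cat > go.py <<'E'
import sys,numpy as np
from plant import robot
from scipy.spatial.transform import Rotation as R
s=robot.state(); q=s["tcp_rot"]; r=R.from_quat(np.r_[q[1:],q[0]])
print("t",s["time_s"],"ee",s["ee_pos"].round(4),"F",s["contact_force"].round(1),"op",round(float(s["opening"]),3),"tilt",np.round(r.apply([0,0,1]),4),"q",s["q"].round(2))
if len(sys.argv)>3:
    d=np.array([float(a) for a in sys.argv[1:4]])-s["ee_pos"]
    print("tool cm",(r.inv().apply(d)*100).round(2))
E
python3 go.py 0.467 -0.1225 0.16
```

```text
t 0.1 ee [ 0.2134 -0.6134  0.2384] F [-0.3 -0.2 -0.7] op 1.002 tilt [-6.0e-04  1.5e-03 -1.0e+00] q [ 1.19  0.47 -0.01  1.6   0.01  1.07 -0.06]
tool cm [-38.02 -40.09   7.9 ]
```

Call:
arm_command --steps "-2.8 -2.95 0 0 0 0 8.5;-2.8 -2.95 0 0 0 0 8.5;-2.8 -2.95 0 0 0 0 8.5;-2.8 -2.95 0 0 0 0 8.5;-2.8 -2.95 0 0 0 0 8.5;-2.8 -2.95 0 0 0 0 8.5;-2.8 -2.95 0 0 0 0 8.5;-2.8 -2.95 0 0 0 0 8.5;-2.8 -2.95 0 0 0 0 8.5;-2.8 -2.95 0 0 0 0 8.5;-2.8 -2.95 0 0 0 0 8.5;-2.8 -2.95 0 0 0 0 8.5" --newtons 40

```text
time_s: 1.3
ee_pos: [0.4378, -0.1787, 0.2392]
tcp_rot: [0.0, 0.815, -0.579, -0.0]
contact_force: [0.1, -0.2, 0.2]
opening: 0.995
```

```bash
python3 go.py 0.467 -0.1225 0.10
```

```text
t 1.3 ee [ 0.4378 -0.1787  0.2392] F [ 0.1 -0.2  0.2] op 0.995 tilt [-3.e-04 -1.e-04 -1.e+00] q [ 0.57  0.19 -0.29  2.01  0.06  0.96 -0.98]
tool cm [-4.35 -4.61 13.91]
```

Call:
arm_command --steps "-2.2 -2.3 0 0 0 0 8.5;-2.15 -2.3 0 0 0 0 8.5;0 0 3.5 0 0 0 8.5;0 0 3.5 0 0 0 8.5;0 0 3.5 0 0 0 8.5;0 0 2 0 0 0 8.5;0 0 0 0 0 0 8.5;0 0 0 0 0 0 8.5;0 0 0 0 0 0 8.5"

```text
time_s: 2.2
ee_pos: [0.4676, -0.1243, 0.1155]
tcp_rot: [-0.0, 0.815, -0.579, 0.001]
contact_force: [0.7, -0.4, 0.6]
opening: 0.997
```

```bash
python3 go.py 0.467 -0.1225 0.046
```

```text
t 2.2 ee [ 0.4676 -0.1243  0.1155] F [ 0.7 -0.4  0.6] op 0.997 tilt [ 2.2e-03 -7.0e-04 -1.0e+00] q [ 0.44  0.39 -0.29  2.08  0.18  0.68 -1.21]
tool cm [-0.2   0.01  6.95]
```

Call:
arm_command --steps "-0.1 0 2.5 0 0 0 8.5;-0.1 0 2.5 0 0 0 8.5;0 0 1.9 0 0 0 8.5;0 0 0 0 0 0 8.5;0 0 0 0 0 0 8.5;0 0 0 0 0 0 2;0 0 0 0 0 0 2;0 0 0 0 0 0 2;0 0 0 0 0 0 2;0 0 0 0 0 0 2;0 0 0 0 0 0 2;0 0 0 0 0 0 2"

```text
time_s: 3.4
ee_pos: [0.4664, -0.1224, 0.0458]
tcp_rot: [-0.0, 0.815, -0.579, 0.0]
contact_force: [-0.7, 0.7, 6.3]
opening: 0.318
```

```bash
python3 go.py 0.467 -0.1225 0.16
```

```text
t 3.4 ee [ 0.4664 -0.1224  0.0458] F [-0.7  0.7  6.3] op 0.318 tilt [ 7.e-04 -4.e-04 -1.e+00] q [ 0.39  0.52 -0.25  2.12  0.24  0.53 -1.27]
tool cm [  0.04  -0.06 -11.42]
```

Call:
arm_command --steps "0 0 -1 0 0 0 2;0 0 -3 0 0 0 2;0 0 -4 0 0 0 2;0 0 -4 0 0 0 2;0 0 -2 0 0 0 2;0 0 0 0 0 0 2;0 0 0 0 0 0 2"

```text
time_s: 4.1
ee_pos: [0.4657, -0.1223, 0.1854]
tcp_rot: [0.0, 0.815, -0.579, 0.0]
contact_force: [0.2, 0.5, -0.2]
opening: 0.314
```

```bash
python3 go.py 0.669 -0.185 0.18; python3 - <<'E'
from plant import grab_frame
import cv2,numpy as np
a,d=grab_frame("top");b,d2=grab_frame("scene")
np.savez("s1.npz",a=a,d=d,b=b,d2=d2)
cv2.imwrite('pics/l1.png',np.hstack([cv2.resize(a[150:310,220:420],(400,320)),cv2.resize(b[80:240,110:310],(400,320))])[:,:,::-1])
E
```

```text
t 4.1 ee [ 0.4657 -0.1223  0.1854] F [ 0.2  0.5 -0.2] op 0.314 tilt [ 3.e-04 -4.e-04 -1.e+00] q [ 0.47  0.28 -0.33  2.04  0.12  0.84 -1.16]
tool cm [ 12.6  -17.14   0.55]
```

View pics/l1.png

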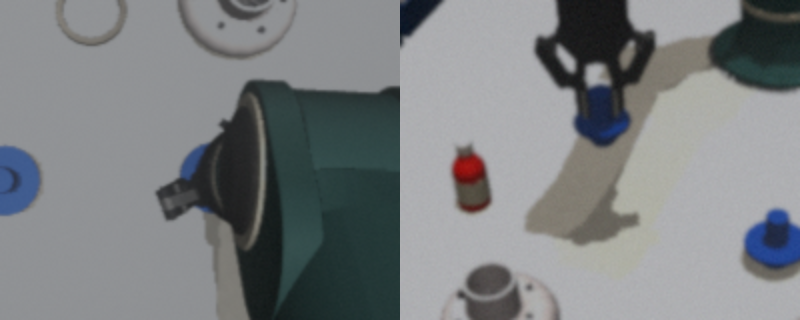

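The right half shows the plug hanging upright between the fingers, at about (600,115), so the grasp is good. Next I'll move it to the small inlet.

Call:
arm_command --steps "1.8 -2.45 0 0 0 0 2;1.8 -2.45 0 0 0 0 2;1.8 -2.45 0 0 0 0 2;1.8 -2.45 0 0 0 0 2;1.8 -2.45 0 0 0 0 2;1.8 -2.45 0 0 0 0 2;1.8 -2.45 0 0 0 0 2;0 0 1 0 0 0 2;0 0 0 0 0 0 2;0 0 0 0 0 0 2;0 0 0 0 0 0 2"

```text
time_s: 5.3
ee_pos: [0.6686, -0.1845, 0.1751]
tcp_rot: [0.0, 0.815, -0.579, -0.001]
contact_force: [-0.1, -0.3, -0.0]
opening: 0.317
```

```bash
python3 go.py 0.669 -0.185 0.145; python3 - <<'E'
from plant import grab_frame
import cv2,numpy as np
a,d=grab_frame("top");b,d2=grab_frame("scene")
np.savez("s2.npz",a=a,d=d,b=b,d2=d2)
cv2.imwrite('pics/l2.png',np.hstack([cv2.resize(a[80:200,270:420],(400,320)),cv2.resize(b[150:270,80:230],(400,320))])[:,:,::-1])
E
```

```text
t 5.3 ee [ 0.6686 -0.1845  0.1751] F [-0.1 -0.3 -0. ] op 0.317 tilt [-1.1e-03  2.0e-04 -1.0e+00] q [ 0.4   0.62 -0.27  1.52  0.18  1.02 -1.15]
tool cm [ 0.07 -0.03  3.01]
```

View pics/l2.png

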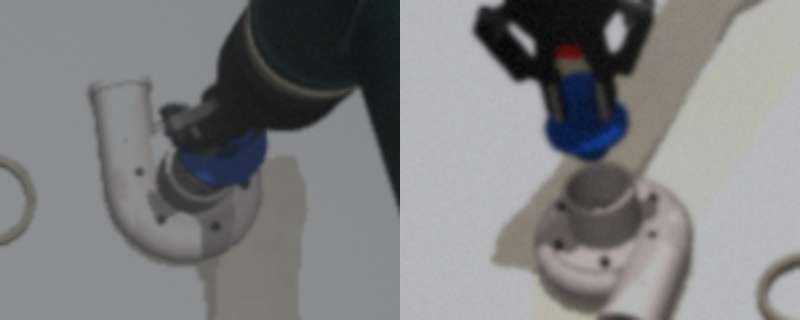

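The plug hangs over the inlet and looks aligned in both views, with the plug at about (590,125) above the neck at (605,200) in the right half. I'll lower it and watch the force.

Call:
arm_command --steps "0.05 0 1.5 0 0 0 2;0 0 1.5 0 0 0 2;0 0 0.8 0 0 0 2;0 0 0.8 0 0 0 2;0 0 0 0 0 0 2;0 0 0 0 0 0 2"

```text
time_s: 6.0
ee_pos: [0.6696, -0.1853, 0.129]
tcp_rot: [0.0, 0.815, -0.579, -0.0]
contact_force: [0.5, -0.0, -0.5]
opening: 0.317
```

```bash
python3 go.py 0.669 -0.185 0.111
```

```text
t 6.0 ee [ 0.6696 -0.1853  0.129 ] F [ 0.5 -0.  -0.5] op 0.317 tilt [-2.e-04  1.e-04 -1.e+00] q [ 0.4   0.68 -0.26  1.55  0.2   0.94 -1.16]
tool cm [-0.05  0.05  1.8 ]
```

Call:
arm_command --steps "0 0 0.5 0 0 0 2;0 0 0.5 0 0 0 2;0 0 0.4 0 0 0 2;0 0 0.2 0 0 0 2;0 0 0 0 0 0 2;0 0 0 0 0 0 2"

```text
time_s: 6.6
ee_pos: [0.6696, -0.1854, 0.1133]
tcp_rot: [-0.0, 0.815, -0.579, 0.0]
contact_force: [0.2, 0.1, -0.3]
opening: 0.317
```

```bash
python3 go.py 0.669 -0.185 0.111
```

```text
t 6.6 ee [ 0.6696 -0.1854  0.1133] F [ 0.2  0.1 -0.3] op 0.317 tilt [ 1.e-04 -1.e-04 -1.e+00] q [ 0.4   0.69 -0.26  1.56  0.21  0.92 -1.17]
tool cm [-0.05  0.05  0.23]
```

Call:
arm_command --steps "0 0 0.1 0 0 0 2;0 0 0.1 0 0 0 2;0 0 0 0 0 0 2;0 0 0 0 0 0 2"

```text
time_s: 7.0
ee_pos: [0.6698, -0.1854, 0.112]
tcp_rot: [-0.0, 0.815, -0.579, 0.0]
contact_force: [-0.7, 0.3, 5.3]
opening: 0.32
```

Contact at the expected height (TCP z 0.112 m, +5 N). I'll open the jaws and back off.

Call:
arm_command --steps "0 0 0 0 0 0 5;0 0 0 0 0 0 8.5;0 0 0 0 0 0 8.5;0 0 0 0 0 0 8.5;0 0 -1 0 0 0 8.5;0 0 -2.5 0 0 0 8.5;0 0 -2.5 0 0 0 8.5;0 0 -2 0 0 0 8.5;0 0 0 0 0 0 8.5;0 0 0 0 0 0 8.5"

```text
time_s: 8.0
ee_pos: [0.6696, -0.1854, 0.1918]
tcp_rot: [-0.0, 0.815, -0.579, 0.0]
contact_force: [-0.1, -0.0, -0.4]
opening: 0.992
```

```bash
python3 go.py 0.468 0.0875 0.19
```

```text
t 8.0 ee [ 0.6696 -0.1854  0.1918] F [-0.1 -0.  -0.4] op 0.992 tilt [ 9.e-04 -4.e-04 -1.e+00] q [ 0.41  0.61 -0.27  1.51  0.18  1.05 -1.15]
tool cm [-32.4   10.08   0.15]
```

Call:
arm_command --steps "-2.95 0.9 0 0 0 0 8.5;-2.95 0.9 0 0 0 0 8.5;-2.95 0.9 0 0 0 0 8.5;-2.95 0.9 0 0 0 0 8.5;-2.95 0.9 0 0 0 0 8.5;-2.95 0.9 0 0 0 0 8.5;-2.95 0.9 0 0 0 0 8.5;-2.95 0.9 0 0 0 0 8.5;-2.95 0.9 0 0 0 0 8.5;-2.95 0.9 0 0 0 0 8.5;-2.9 1 0 0 0 0 8.5;0 0 0 0 0 0 8.5"

```text
time_s: 9.2
ee_pos: [0.4654, 0.091, 0.1903]
tcp_rot: [0.001, 0.817, -0.577, -0.002]
contact_force: [-0.3, 0.0, 0.2]
opening: 0.998
```

Call:
arm_command --steps "0 0 2 0 0 0 8.5;0 0 3 0 0 0 8.5;0 0 2.5 0 0 0 8.5;0 0 0 0 0 0 8.5;0 0 0 0 0 0 8.5;0 0 0 0 0 0 8.5"

```text
time_s: 9.8
ee_pos: [0.4695, 0.0878, 0.1172]
tcp_rot: [-0.001, 0.815, -0.58, 0.001]
contact_force: [0.6, 0.2, -0.6]
opening: 0.996
```

```bash
python3 go.py 0.468 0.0875 0.046;  python3 - <<'E'
from h import *
from plant import grab_frame
a,d=grab_frame("top");b,d2=grab_frame("scene")
np.savez("s3.npz",a=a,d=d,b=b,d2=d2)
cv2.imwrite('pics/l3.png',np.hstack([cv2.resize(a[80:240,200:400],(400,320)),cv2.resize(b[140:300,110:310],(400,320))])[:,:,::-1])
for n,i,dd in(("top",a,d),("scene",b,d2)):
    W=cloud(n,dd); m=cv2.inRange(cv2.cvtColor(i,cv2.COLOR_RGB2HSV),(105,120,60),(130,255,255))>0
    m&=np.hypot(W[:,:,0]-.669,W[:,:,1]+.185)<.05
    Q=W[m]; t=Q[abs(Q[:,2]-.136)<.008]; f=Q[abs(Q[:,2]-.096)<.006]
    print(n,len(t),t.mean(0).round(4),len(f),f.mean(0).round(4))
E
```

```text
t 9.8 ee [0.4695 0.0878 0.1172] F [ 0.6  0.2 -0.6] op 0.996 tilt [ 1.5e-03  3.0e-04 -1.0e+00] q [ 0.06  0.39 -0.37  2.09  0.22  0.69 -1.7 ]
tool cm [-0.02  0.17  7.12]
top 148 [ 0.6688 -0.1849  0.1355] 454 [ 0.664  -0.1823  0.0959]
scene 104 [ 0.6725 -0.1832  0.1361] 357 [ 0.6768 -0.1801  0.097 ]
```

View pics/l3.png

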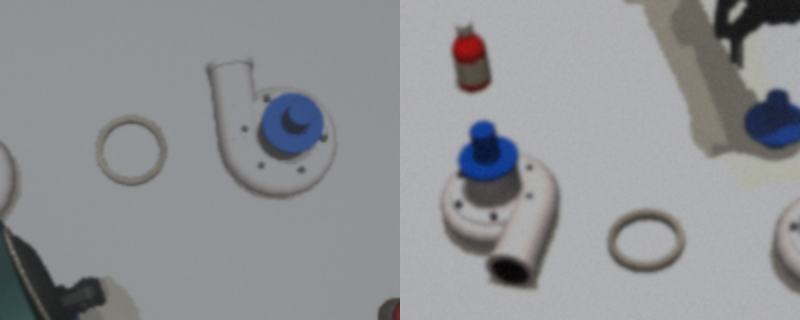

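The small plug is home. Its flange lies on the rim at (490,158) in the right half and its knob top is at z 0.1355 to 0.136 m (0.136 expected), upright and centred. Now the large plug.

Call:
arm_command --steps "0 0.1 2.5 0 0 0 8.5;0 0.1 2.5 0 0 0 8.5;0 0 2 0 0 0 8.5;0 0 0 0 0 0 8.5;0 0 0 0 0 0 8.5;0 0 0 0 0 0 2;0 0 0 0 0 0 2;0 0 0 0 0 0 2;0 0 0 0 0 0 2;0 0 0 0 0 0 2;0 0 0 0 0 0 2;0 0 0 0 0 0 2"

```text
time_s: 11.1
ee_pos: [0.4672, 0.0873, 0.0468]
tcp_rot: [-0.0, 0.815, -0.579, 0.0]
contact_force: [-1.4, -0.5, 5.5]
opening: 0.318
```

```bash
python3 go.py 0.468 0.0875 0.19
```

```text
t 11.1 ee [0.4672 0.0873 0.0468] F [-1.4 -0.5  5.5] op 0.318 tilt [ 9.e-04 -1.e-04 -1.e+00] q [ 0.01  0.52 -0.31  2.13  0.3   0.54 -1.77]
tool cm [ 1.000e-02 -1.000e-01 -1.432e+01]
```

Call:
arm_command --steps "0 0 -1 0 0 0 2;0 0 -3 0 0 0 2;0 0 -4 0 0 0 2;0 0 -4 0 0 0 2;0 0 -2 0 0 0 2;0 0 0 0 0 0 2;0 0 0 0 0 0 2"

```text
time_s: 11.8
ee_pos: [0.4665, 0.0869, 0.1864]
tcp_rot: [0.0, 0.815, -0.58, 0.0]
contact_force: [-0.1, 0.2, -1.6]
opening: 0.318
```

```bash
python3 go.py 0.634 0.186 0.186
```

```text
t 11.8 ee [0.4665 0.0869 0.1864] F [-0.1  0.2 -1.6] op 0.318 tilt [ 4.e-04 -3.e-04 -1.e+00] q [ 0.11  0.28 -0.42  2.05  0.15  0.84 -1.63]
tool cm [ -3.86 -19.08   0.04]
```

Call:
arm_command --steps "-0.55 -2.7 0 0 0 0 2;-0.55 -2.7 0 0 0 0 2;-0.55 -2.7 0 0 0 0 2;-0.55 -2.7 0 0 0 0 2;-0.55 -2.7 0 0 0 0 2;-0.55 -2.7 0 0 0 0 2;-0.55 -2.85 0 0 0 0 2;0 0 1 0 0 0 2;0 0 0 0 0 0 2;0 0 0 0 0 0 2;0 0 0 0 0 0 2"

```text
time_s: 12.9
ee_pos: [0.6333, 0.1854, 0.1759]
tcp_rot: [0.001, 0.815, -0.58, -0.0]
contact_force: [0.7, 0.1, -0.2]
opening: 0.312
```

```bash
python3 go.py 0.634 0.186 0.130; python3 - <<'E'
from plant import grab_frame
import cv2,numpy as np
a,d=grab_frame("top");b,d2=grab_frame("scene")
cv2.imwrite('pics/l4.png',np.hstack([cv2.resize(a[100:220,110:260],(400,320)),cv2.resize(b[160:280,260:410],(400,320))])[:,:,::-1])
E
```

```text
t 12.9 ee [0.6333 0.1854 0.1759] F [ 0.7  0.1 -0.2] op 0.312 tilt [-1.1e-03 -7.0e-04 -1.0e+00] q [-0.07  0.59 -0.38  1.61  0.24  0.99 -1.76]
tool cm [-0.04 -0.09  4.59]
```

View pics/l4.png

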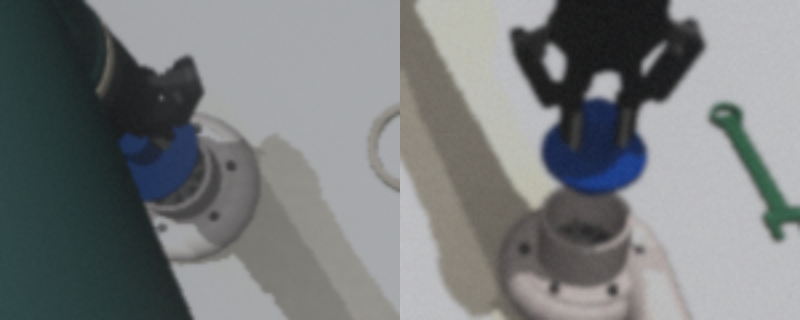

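The large plug hangs upright over the large neck, with the plug at (595,150) above the neck at (590,225) in the right half.

Call:
arm_command --steps "0 -0.05 1.5 0 0 0 2;0 0 1.5 0 0 0 2;0 0 0.8 0 0 0 2;0 0 0.8 0 0 0 2;0 0 0 0 0 0 2;0 0 0 0 0 0 2"

```text
time_s: 13.6
ee_pos: [0.6346, 0.1864, 0.1301]
tcp_rot: [0.0, 0.815, -0.579, -0.0]
contact_force: [-0.0, -0.3, -0.0]
opening: 0.316
```

```bash
python3 go.py 0.634 0.186 0.113
```

```text
t 13.6 ee [0.6346 0.1864 0.1301] F [-0.  -0.3 -0. ] op 0.316 tilt [-2.e-04  1.e-04 -1.e+00] q [-0.08  0.64 -0.36  1.64  0.27  0.92 -1.78]
tool cm [0.02 0.07 1.71]
```

Call:
arm_command --steps "0 0 0.5 0 0 0 2;0 0 0.5 0 0 0 2;0 0 0.4 0 0 0 2;0 0 0.2 0 0 0 2;0 0 0.1 0 0 0 2;0 0 0.1 0 0 0 2;0 0 0 0 0 0 2;0 0 0 0 0 0 2"

```text
time_s: 14.4
ee_pos: [0.6344, 0.1863, 0.113]
tcp_rot: [0.0, 0.815, -0.579, 0.0]
contact_force: [-4.2, -1.0, 6.0]
opening: 0.316
```

Call:
arm_command --steps "0 0 0 0 0 0 5;0 0 0 0 0 0 8.5;0 0 0 0 0 0 8.5;0 0 0 0 0 0 8.5;0 0 -1 0 0 0 8.5;0 0 -2.5 0 0 0 8.5;0 0 -2.5 0 0 0 8.5;0 0 -2 0 0 0 8.5;0 0 0 0 0 0 8.5"

```text
time_s: 15.3
ee_pos: [0.6365, 0.1872, 0.1965]
tcp_rot: [-0.003, 0.815, -0.579, 0.002]
contact_force: [0.6, 0.6, -0.0]
opening: 0.996
```

Call:
arm_command --steps "-1.5 3 0 0 0 0 8.5;-1.5 3 0 0 0 0 8.5;-1.5 3 0 0 0 0 8.5;-1.5 3 0 0 0 0 8.5;-1.5 3 0 0 0 0 8.5;0 3 0 0 0 0 8.5;0 0 0 0 0 0 8.5;0 0 0 0 0 0 8.5"

```text
time_s: 16.1
ee_pos: [0.4399, 0.1978, 0.1923]
tcp_rot: [-0.0, 0.815, -0.579, 0.0]
contact_force: [0.6, 0.5, 0.6]
opening: 0.997
```

```bash
python3 go.py; python3 - <<'E'
from h import *
from plant import grab_frame
a,d=grab_frame("top");b,d2=grab_frame("scene")
cv2.imwrite('pics/l5.png',np.hstack([cv2.resize(a,(400,300)),cv2.resize(b,(400,300))])[:,:,::-1])
for c in((.669,-.185),(.634,.186)):
  for n,i,dd in(("top",a,d),("scene",b,d2)):
    W=cloud(n,dd); m=cv2.inRange(cv2.cvtColor(i,cv2.COLOR_RGB2HSV),(105,120,60),(130,255,255))>0
    m&=np.hypot(W[:,:,0]-c[0],W[:,:,1]-c[1])<.055
    Q=W[m]; t=Q[abs(Q[:,2]-.136)<.008]; f=Q[abs(Q[:,2]-.096)<.006]
    print(c,n,len(t),t.mean(0).round(4),len(f),f.mean(0).round(4))
E
```

```text
t 16.1 ee [0.4399 0.1978 0.1923] F [0.6 0.5 0.6] op 0.997 tilt [ 7.e-04 -2.e-04 -1.e+00] q [-0.09  0.29 -0.46  2.02  0.17  0.86 -1.88]
(0.669, -0.185) top 149 [ 0.6688 -0.1848  0.1357] 454 [ 0.6638 -0.1823  0.0959]
(0.669, -0.185) scene 107 [ 0.6723 -0.1831  0.1357] 363 [ 0.6766 -0.1803  0.0969]
(0.634, 0.186) top 145 [0.6343 0.1857 0.1355] 742 [0.6315 0.184  0.0959]
(0.634, 0.186) scene 130 [0.6386 0.1869 0.1355] 624 [0.6424 0.1876 0.097 ]
```

View pics/l5.png

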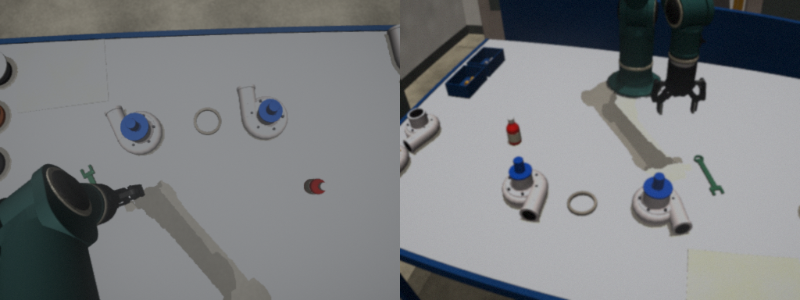

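Both plugs are seated, at (518,172) and (657,190) in the right half, and the arm is clear of everything.

```bash
python3 -c "
from plant import robot
print(robot.hand_in())"
```

```text
the job is handed in; nothing more can be done
None
```

Both transit plugs are in their inlets, the smaller in the smaller and the larger in the larger, and both are released. I handed the job in at about 16 s; no verdict is given.

The last checks, from the cameras' colour and depth:
- **Height:** both knob tops stand at z 0.1355 to 0.136 m, against 0.136 m when fully home. Both flange tops are at about 0.096 to 0.097 m, so the flanges lie flat on the rims.
- **Centring:** the knob tops are within 1 mm of the measured inlet axes in the top view. The scene view puts them 4 to 5 mm off, probably because it sees mainly the camera-facing side of the knob. It read the same points 3 to 5 mm further out on x than the top view before I moved anything. Both views are within the 10 mm allowed.
- **Upright:** both plugs look upright in the final pictures; I did not measure the angle.
- **Forces and clearance:** the measured force at the end of each move stayed below about 8 N, highest when each plug was gripped and when it came to rest. At hand-in the open gripper was about 20 cm from the nearest plug, touching nothing.

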